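Set the whetstone in its sloping holder

TASK

Get the whetstone ready for sharpening: lay the long stone flat on the sloping holder, between its two rails, and push it gently up the slope until it bears against the rubber-faced stop at the top. Then slide the lower jaw up behind it until the stone is nipped firmly between jaw and stop, and let go. The stone is brittle, so do not drop it or shove it hard, and leave the small dressing stone, the bowl and the scissors where they are.

Things in the scene. Friction and masses are not known exactly. Their poses are not given: they have to be found in the camera images.
- whetstone_center (a point): centre of the whetstone, a loose plain stone block 150 x 50 x 25 mm of about 0.4 kg, grey layer over brown; x along its length, y across its 50 mm width, z up; both ends are alike. At first it lies flat on the worktop
- bed: sloping wooden bed of the fixed stone holder, 350 x 84 mm, rising 10 degrees along its +x. Origin: on its upper surface, mid-width, at the low end, 20 mm above the worktop; x up the slope, y across, z square to the surface. Two aluminium rails 10 mm high run along it, 54 mm apart inside (stone: 2 mm play each side). The stone slides on it with friction about 0.6 and stays where it is left
- stop_zone (a point): fixed point of the bed (x 313, z 9 mm; axes as the bed's) near the upper stop: a dark metal block across the rails, 17 mm high (thumb screws 30 mm), its lower face a rubber pad. The pad face is clamped somewhere within 13 mm up or down the slope of this point; its true place is NOT measured, so see it or feel for it. The pad gives 1 mm per 5 N; over 20 N harms the stone
- jaw: lower jaw: dark metal block across the rails, sliding along the bed's x. Origin lies on the bed's origin when fully down, axes as the bed's. In its frame: back of its upright finger plate (40 mm wide, top at z 26 mm) at x 17.5 mm, rubber face toward the stone at x 45, top of block z 17, board z 0. Drags with 7 N, stays where it is pushed, travels 150 mm, holds the stone with up to 7 N
- dressing_stone_center (a point): centre of a small loose grey stone, 75 x 32 x 20 mm, on the worktop; not used, leave alone
- water_bowl: flowered white bowl, 115 mm wide, 52 mm high, loose on the worktop; origin at the centre of its underside; leave alone
- shears: blue-handled scissors lying on the worktop, 87 x 199 x 9 mm, y along their length (handles at +y), origin at the middle of the underside; leave alone
There are look-alikes about, which are no part of the job. What is shaped like the part that bears whetstone_center but yellow is not meant.

How it is judged:
By the outcome, as a careful person would: the job done as asked, in the order asked, and still so for the second after the job is handed in, with the robot touching nothing.
It also fails if it takes over 58 s, if anything falls off the work surface, if the arm or the gripper's body presses on something with over 40 N, if the wrist force passes 120 N, or if a joint passes its speed limit or range.

ROBOT

A 6-joint arm with a two-finger parallel gripper is mounted at the origin on a cart in front of the work surface, level with it; the furniture and walls round the work are solid. World frame = base frame: x ahead of the robot, y to its left, z up, the work surface at z = 0. Lengths are in m, angles in rad, forces in N, time in s.
With the tool pointing down it reaches from about 0.35 to 0.975 m from the base axis. Payload 7.1 kg.
Tool frame: the origin (TCP) lies between the finger pads; the fingertips stand 19 mm ahead of it and the grasp point (between the pads) is the TCP; z points along the fingers, y is the direction in which the jaws open and shut (so a half turn about z gives the same grasp; the last joint's range is limited). The gripper opens to 88 mm and grips with 3 to 60 N. Pads are 20 mm wide; open, the fingers measure 115 mm over their backs; the gripper's body (75 mm by 178 mm) begins 61 mm behind the grasp point.
Start: joints at [-1.264, 0.423, 1.63, -0, 1.089, -0.019], TCP at [0.2, -0.592, 0.242] pointing down, gripper open.
Joint ranges: [-3, 3], [-0.9, 2.11], [0.09, 2.58], [-1.31, 4.45], [0.11, 2.69], [-2.54, 2.54]. Speed limits (rad/s): [2.39, 2.39, 3.01, 3.14, 3.14, 3.14].

INTERFACE

Orientations are given as a unit quaternion [x, y, z, w].
In Python, from bench import ctrl gives the robot as it stands. The module is installed in compiled form; this text tells all that it offers.
- The arm moves only by the tool carry_out, never from a script. Its argument "steps" is a list of rows, each a list of 2 entries, a list of its own where there are three numbers: the shift along the tool's x, y, z in cm, then the turn about the tool's z in rad. A call has 1 to 8 rows; each row is the pose to reach, as a shift and turn from the pose commanded when the call began, along the tool's axes at that moment; what a row does not reach only later rows make up. A row lasts 1/10 s, in which the tool goes at most 50 mm and 8.59 degrees, less where a joint would pass 70% of its speed; a pose out of reach is approached as far as the arm can. A call with a gripper value outside its range is refused whole. "claw" is the opening, from 0 (shut) to 1 (fully open), set as the call begins (left out, the last holds). The fingers move at their own pace and stop on an object; the grip force is fixed at half the most. Time passes only in rows, so rows that repeat a pose let the fingers close. It gives the time, the measured TCP pose, the force and the opening at its end, in the units of the state.
- ctrl.state(): the state, without advancing time (a new reading comes with each control period).
- ctrl.grab_frame(name): name is "scene" or "top" or "wrist"; returns (picture, depth): 420x560x3 uint8, red, green, blue; 420x560 float32, m along the optical axis (not along the pixel's ray), 0 where there is no reading.
- ctrl.get_calibration(name): a dict with "vfov" (degrees; the focal length in pixels is half the picture's height over the tangent of half this angle, whatever the lens; pixels are square), "cx", "cy" (the principal point, pixels), "rvec" (rotation vector, rad) and "tvec" (3), from world to camera coordinates, as OpenCV has them. Camera axes: x right, y down, z forward; pixel columns grow to the right and rows downward; lengths in m; the calibration is good to about 2 mm. The wrist camera is an equidistant fisheye: a pixel r from the principal point sees the ray r / f radians off the axis. A picture is of the moment at which its call begins: read the wrist's pose just before it. get_calibration takes no time and is no camera call; for the wrist camera it gives the pose at the moment of the call.
- ctrl.hand_in(): hands the job in, once; it reports no verdict.
The state is a dict: "time": time; "joint_pos": joint angles; "dq": joint speeds; "effort": joint torques, N m; "eef_pos": TCP position; "ee_rot": TCP orientation; "contact_force": force on the tool from outside, world axes, zero at the start; "ft_torque": the same for the moment, N m; "gripper_width": finger opening in m.
Only numpy, scipy, OpenCV 4.12 (cv2) and the standard library are available. Lean on these libraries where they do the work, as an engineer would, in place of code of your own. Each camera call takes 0.05 s, during which the arm holds its last target. There are 200 camera calls.

## Working session

There is one attempt and no reset: what is moved stays moved. The work goes in short steps, Python scripts to look and compute and a tool call to move; the robot and the scene stay as the last step left them, time stands still between calls to the robot, and variables do not carry over. Pictures are saved under pics/ and viewed, about 8 in all and at most 12, crops included, and the job is handed in when it is done.

Besides the shell and the picture viewer there is one more tool, called after "Call:" as name(argument=value, ...), one argument or row to a line, values as JSON. carry_out: Moves the arm, as the interface text tells. Its arguments: {"type":"object","properties":{"steps":{"type":"array"},"claw":{"type":"number"}},"required":["steps"]}

```bash
mkdir -p pics
cat > h.py <<'E'
import numpy as np, cv2
from bench import ctrl
from scipy.spatial.transform import Rotation as R
def cal(n):
    c=ctrl.get_calibration(n); f=210/np.tan(np.radians(c['vfov'])/2)
    return f,c['cx'],c['cy'],R.from_rotvec(np.ravel(c['rvec'])).as_matrix(),np.ravel(c['tvec'])
def snap(n):
    k=cal(n); im,d=ctrl.grab_frame(n); np.savez('last_%s.npz'%n,im=im,d=d,f=k[0],cx=k[1],cy=k[2],R=k[3],t=k[4]); return im,d,k
def load(n):
    z=np.load('last_%s.npz'%n); return z['im'],z['d'],(float(z['f']),float(z['cx']),float(z['cy']),z['R'],z['t'])
def rays(uv,k,fish=False):
    uv=np.atleast_2d(np.asarray(uv,float)); x=(uv-[k[1],k[2]])/k[0]
    if fish:
        r=np.linalg.norm(x,axis=1,keepdims=True)+1e-12; v=np.hstack([x/r*np.sin(r),np.cos(r)])
    else: v=np.hstack([x,np.ones((len(x),1))])
    return v@k[3], -k[3].T@k[4]
def onz(uv,k,z,fish=False):
    v,o=rays(uv,k,fish); return o+v*((z-o[2])/v[:,2])[:,None]
def onplane(uv,k,p0,n,fish=False):
    v,o=rays(uv,k,fish); return o+v*(((p0-o)@n)/(v@n))[:,None]
def cloud(d,k,fish=False):
    h,w=d.shape; u,v=np.meshgrid(np.arange(w),np.arange(h)); uv=np.c_[u.ravel(),v.ravel()]
    r,o=rays(uv,k,fish); cz=(r@k[3].T)[:,2]
    return (o+r*(d.ravel()/cz)[:,None]).reshape(h,w,3)
def proj(P,k,fish=False):
    c=np.atleast_2d(P)@k[3].T+k[4]
    if fish:
        rr=np.linalg.norm(c[:,:2],axis=1,keepdims=True); th=np.arctan2(rr,c[:,2:]); return c[:,:2]/rr*th*k[0]+[k[1],k[2]]
    return c[:,:2]/c[:,2:]*k[0]+[k[1],k[2]]
def save(im,n): cv2.imwrite('pics/'+n+'.png',im[...,::-1])
E
python3 - <<'E'
from h import *
s=ctrl.state(); print({a:np.round(b,3) for a,b in s.items()})
for n in('scene','top'):
    im,d,k=snap(n); save(im,n+'0'); print(n,k[0],-k[3].T@k[4])
E
```

```text
{'time': np.float64(0.0), 'joint_pos': array([-1.264,  0.424,  1.631,  0.   ,  1.089, -0.019]), 'dq': array([-0.   , -0.002,  0.   , -0.   , -0.001, -0.001]), 'effort': array([-2.0000e-03, -5.4464e+01, -2.7367e+01,  6.4000e-02,  2.3000e-02,
       -0.0000e+00]), 'eef_pos': array([ 0.2  , -0.592,  0.241]), 'ee_rot': array([ 0.987,  0.162, -0.   , -0.001]), 'contact_force': array([ 0.225, -0.396,  0.154]), 'ft_torque': array([-0.039, -0.036, -0.003]), 'gripper_width': np.float64(0.088)}
scene 478.38372005623665 [-0.04153485  1.21514706  0.82805853]
top 397.78821301735667 [ 0.47750131 -0.07303521  1.25969862]
```

View pics/top0.png

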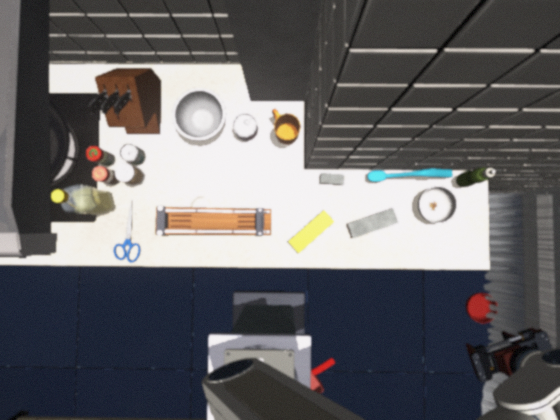

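View pics/scene0.png

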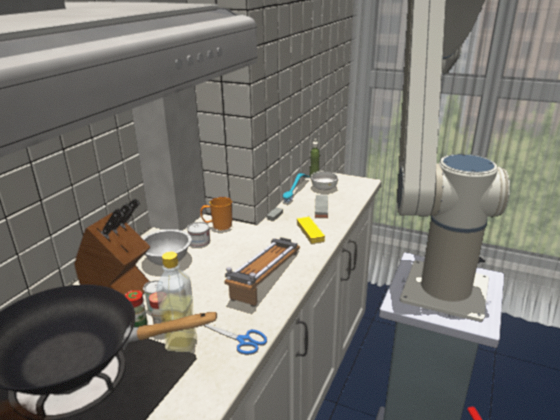

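The top view shows the grey stone at (372,222), which is the candidate. The yellow look-alike is at (311,231) and the dressing stone at (331,179). The holder is at (160–270,221), with its high end probably on the left (+y). I'll measure these with colour masks and depth.

Run:
```python
from h import *
im,d,k=load('top'); P=cloud(d,k)
print('table z', np.median(P[245:258,300:450,2]))
z=P[...,2]; 
# whetstone: raised blob
m=((z>0.012)&(z<0.04)).astype(np.uint8); 
sub=np.zeros_like(m); sub[195:245,335:410]=m[195:245,335:410]
c=max(cv2.findContours(sub,0,2)[0],key=cv2.contourArea); r=cv2.minAreaRect(c); print(r)
b=onz(cv2.boxPoints(r),k,0.025); print(b.round(4)); print(b.mean(0), np.linalg.norm(b[0]-b[1]),np.linalg.norm(b[1]-b[2]))
print('ztop',np.median(z[sub>0]))
# holder profile
for v in (205,209,213,217,221,225,229,233,237): print(v,np.round(z[v,150:280:6]*1000).astype(int))
print(P[221,[156,162,168,215,258,270]].round(3))
x=cv2.resize(im[195:250,145:285],None,fx=5,fy=5,interpolation=cv2.INTER_CUBIC); x2=cv2.resize(im[165:250,280:410],None,fx=5,fy=5,interpolation=cv2.INTER_CUBIC)
x2=cv2.resize(x2,(400,262)); save(np.vstack([x,np.pad(x2,((0,0),(0,300),(0,0)))]),'crop1')
```

```text
table z -0.0011198715114714153
((372.66357421875, 223.0952606201172), (16.302837371826172, 48.82638168334961), 70.82099914550781)
[[ 0.4987 -0.2669  0.025 ]
 [ 0.5497 -0.4094  0.025 ]
 [ 0.5022 -0.4256  0.025 ]
 [ 0.4513 -0.2834  0.025 ]]
[ 0.50047845 -0.34631213  0.025     ] 0.1513570033204755 0.05022738282998817
ztop 0.02370448675300274
205 [-7  0 -1  1  1 -1  1  2  5  4 -2 -2  0 -3  5 -3  0  0 -1  2  1 -4]
209 [  3  77 105  85  85  67  69  61  58  56  55  50  48  44  42  36  34  32
  46  24  22   0]
213 [-3 79 94 79 75 66 63 64 61 58 54 50 46 45 37 36 35 27 43 29 17  1]
217 [ 1 81 91 81 78 65 63 65 63 53 49 46 44 40 43 39 34 35 42 48 21  2]
221 [ 1 80 94 74 71 70 67 59 58 54 49 49 47 37 37 37 37 25 43 50 21 -4]
225 [-1 79 95 74 70 73 71 63 58 55 52 48 44 43 45 36 32 29 40 49 20 -5]
229 [ 2 82 96 74 70 68 64 65 62 58 55 45 47 44 38 35 32 29 40 25 16  2]
233 [  2  81 108  72  69  66  62  65  57  56  50  52  47  45  37  34  33  39
  41  33  18  -6]
237 [  -1    5    1    1   -3   -1    2    2   -5   -3   -1 1260   -2    1
   -2   -3   -3   -1   -1    1   -2   -2]
[[ 0.5    0.309  0.08 ]
 [ 0.5    0.287  0.094]
 [ 0.5    0.275  0.074]
 [ 0.502  0.139  0.048]
 [ 0.503  0.008  0.043]
 [ 0.504 -0.028  0.021]]
```

View pics/crop1.png

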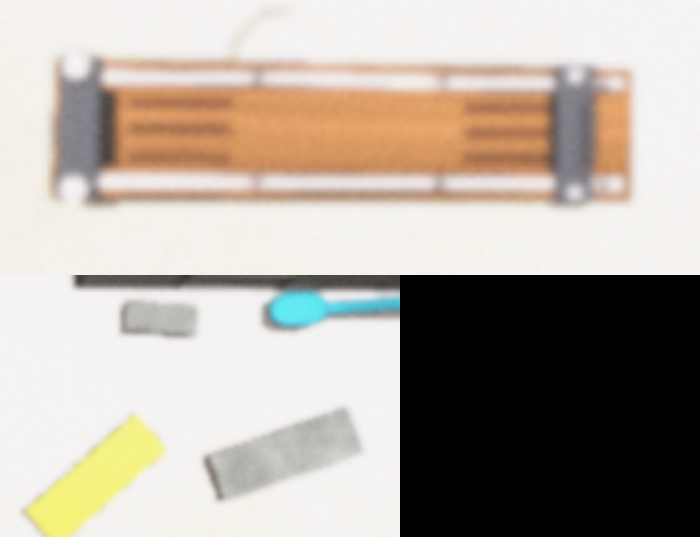

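Candidates in the top view are the plain grey stone (372,222), the yellow stone (311,231) and the small grey one (331,179). The crop shows the grey stone measures 151x50 mm, so it's the whetstone. The holder's stop is on the left (upper, +y) and its jaw on the right. Next I'll fit the bed and compute the first move.

```bash
cat >> h.py <<'E'
def totool(dw,st=None):
    s=st or ctrl.state(); return R.from_quat(s['ee_rot']).inv().apply(dw)*100
def ang(s=None):
    s=s or ctrl.state(); x=R.from_quat(s['ee_rot']).as_matrix()[:,0]; return np.degrees(np.arctan2(x[1],x[0]))
E
python3 - <<'E'
from h import *
im,d,k=load('top'); P=cloud(d,k)
z=P[...,2]
W=P[120:165,320:440]; w=W[(W[...,2]>.1)&(W[...,2]<.4)]; print('wall min x',np.percentile(w[:,0],[1,5,20,50]) if len(w) else None)
# bed: orange mask
hsv=cv2.cvtColor(im,cv2.COLOR_RGB2HSV); m=((hsv[...,0]>6)&(hsv[...,0]<22)&(hsv[...,1]>110)).astype(np.uint8)
m[:195]=0;m[250:]=0;m[:,:150]=0;m[:,285:]=0
# plane fit on bed inner strip
S=P[216:228,180:250].reshape(-1,3); S=S[np.abs(S[:,2]-np.median(S[:,2]))<.05]
A=np.c_[S[:,:2],np.ones(len(S))]; c=np.linalg.lstsq(A,S[:,2],rcond=None)[0]; print('plane',c,'slope deg',np.degrees(np.arctan(np.hypot(c[0],c[1]))),np.degrees(np.arctan2(c[1],c[0])))
# outline of the raised+nonwhite
mm=((im.max(2).astype(int)-im.min(2)>45)|(im.max(2)<130)).astype(np.uint8); mm[:200]=0;mm[242:]=0;mm[:,:150]=0;mm[:,285:]=0
g=im.astype(float).mean(2)
cs=np.arange(172,252,4); top=[];bot=[]
for u in cs:
    col=np.where(mm[:,u]>0)[0]; top.append(col.min());bot.append(col.max())
print(top,bot)
n=np.array([-c[0],-c[1],1]);n/=np.linalg.norm(n)
p0=np.array([0,0,c[2]])
a=onplane(np.c_[cs,np.array(top)-.5],k,p0,n); b=onplane(np.c_[cs,np.array(bot)+.5],k,p0,n)
for q in (a,b): print(np.polyfit(q[:,1],q[:,0],1), q[:,0].mean())
mid=(a+b)/2; print('width',np.median(a[:,0]-b[:,0]), 'axis deg',90-np.degrees(np.polyfit(mid[:,1],mid[:,0],1)[0]), np.polyfit(mid[:,1],mid[:,0],1))
ur=[np.where(mm[v]>0)[0].max() for v in range(214,232,2)]; ul=[np.where(mm[v]>0)[0].min() for v in range(214,232,2)]; print(ur,ul)
print('low end',onplane(np.c_[np.array(ur)+.5,np.arange(214,232,2)],k,p0,n).mean(0))
s=ctrl.state(); print(ang(s)); print(totool(np.array([.5005,-.3463,.12])-s['eef_pos'],s))
E
```

```text
wall min x [0.67558819 0.67596693 0.67641025 0.67695474]
plane [-0.010514    0.17737608  0.03061494] slope deg 10.075579452462508 93.39224953612255
[np.int64(207), np.int64(207), np.int64(207), np.int64(207), np.int64(208), np.int64(208), np.int64(208), np.int64(208), np.int64(208), np.int64(208), np.int64(208), np.int64(208), np.int64(208), np.int64(208), np.int64(208), np.int64(208), np.int64(209), np.int64(209), np.int64(209), np.int64(209)] [np.int64(234), np.int64(234), np.int64(234), np.int64(234), np.int64(234), np.int64(234), np.int64(234), np.int64(234), np.int64(234), np.int64(234), np.int64(234), np.int64(234), np.int64(234), np.int64(234), np.int64(234), np.int64(234), np.int64(234), np.int64(234), np.int64(234), np.int64(234)]
[0.00610489 0.54188385] 0.5428190239697553
[-0.00757153  0.46187807] 0.4607305797335256
width 0.08209703698959261 axis deg 90.04123475016092 [-0.00071968  0.50188446]
[np.int64(270), np.int64(270), np.int64(270), np.int64(270), np.int64(270), np.int64(270), np.int64(270), np.int64(270), np.int64(270)] [np.int64(164), np.int64(164), np.int64(164), np.int64(164), np.int64(163), np.int64(163), np.int64(164), np.int64(163), np.int64(261)]
low end [ 0.50099395 -0.02996203  0.02003294]
18.663976707440398
[ 36.32875054 -13.61144694  12.12078554]
```

Call:
carry_out(
  steps=[
    [[36.3,-13.6,6],-1.589],
    [[36.3,-13.6,6],-1.589],
    [[36.3,-13.6,6],-1.589],
    [[36.3,-13.6,6],-1.589],
    [[36.3,-13.6,6],-1.589],
    [[36.3,-13.6,6],-1.589],
    [[36.3,-13.6,6],-1.589],
    [[36.3,-13.6,6],-1.589],
  ],
  claw=1,
)

```text
time: 0.9
eef_pos: [0.5019, -0.345, 0.181]
ee_rot: [0.72, 0.694, 0.0, -0.0]
contact_force: [0.3, -1.1, -1.0]
gripper_width: 0.0876
```

Run:
```python
from h import *
s=ctrl.state(); print(s['time'],s['eef_pos'],ang(s),s['joint_pos'].round(2))
```

```text
0.9 [ 0.50190376 -0.34503512  0.18100693] 87.81985832493226 [-0.62  0.47  1.71  0.    0.96 -0.58]
```

Call:
carry_out(
  steps=[
    [[0,0,0],-0.382],
    [[0,0,0],-0.382],
    [[0,0,0],-0.382],
    [[0,0,0],-0.382],
    [[0,0,0],-0.382],
  ],
)

```text
time: 1.4
eef_pos: [0.5003, -0.347, 0.1814]
ee_rot: [0.579, 0.815, -0.0, -0.0]
contact_force: [0.2, 0.8, 0.2]
gripper_width: 0.0878
```

Run:
```python
from h import *
s=ctrl.state(); print(s['time'],s['eef_pos'],ang(s),s['contact_force'])
im,d,k=snap('wrist'); save(im,'w1'); print(k[0],k[1],k[2],-k[3].T@k[4])
g=cv2.GaussianBlur(im,(3,3),0).astype(int); P=cloud(d,k,True); z=P[...,2]
m=((z>.012)&(z<.04)&(abs(P[...,0]-.5)<.1)&(abs(P[...,1]+.346)<.11)).astype(np.uint8)
c=max(cv2.findContours(m,0,2)[0],key=cv2.contourArea); q=c.reshape(-1,2)
w=onz(q,k,.025,True)[:,:2].astype(np.float32)*1000; r=cv2.minAreaRect(w); print(r, np.median(z[m>0]))
```

```text
1.4 [ 0.50027961 -0.34698207  0.18142709] 109.1708057002376 [0.15998699 0.83510105 0.1712565 ]
325.19226210127806 278.0668488031473 205.63743923777017 [ 0.47410532 -0.27032049  0.32532771]
((504.6036376953125, -349.03558349609375), (49.65398406982422, 150.2584686279297), 19.84002685546875) 0.025841969298204814
```

View pics/w1.png

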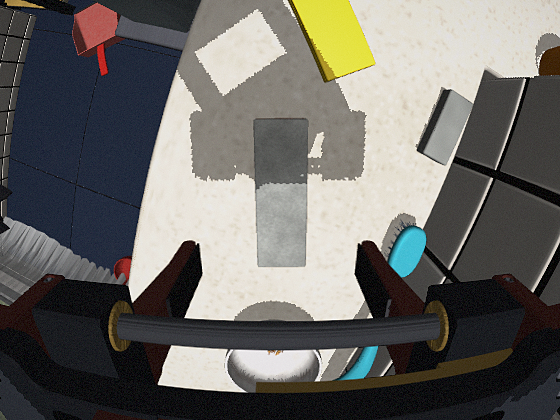

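The wrist view shows the whetstone at (280,192), between and below the fingers. It measures 150x50 mm with its top at z 25 mm. Yellow is at (335,40), the dressing stone at (445,125) and the bowl at (272,360).

Call:
carry_out(
  steps=[
    [[-0.25,0.25,5],-0.01],
    [[-0.25,0.25,9],-0.01],
    [[-0.25,0.25,12],-0.01],
    [[-0.25,0.25,14],-0.01],
    [[-0.25,0.25,14.8],-0.01],
    [[-0.25,0.25,14.8],-0.01],
    [[-0.25,0.25,14.8],-0.01],
  ],
)

```text
time: 2.15
eef_pos: [0.5042, -0.3491, 0.0346]
ee_rot: [0.575, 0.818, -0.0, 0.001]
contact_force: [0.3, -0.9, -0.2]
gripper_width: 0.0881
```

Call:
carry_out(
  steps=[
    [[0,0,0],0],
    [[0,0,0],0],
    [[0,0,0],0],
    [[0,0,0],0],
    [[0,0,0],0],
    [[0,0,0],0],
    [[0,0,0],0],
  ],
  claw=0.3,
)

```text
time: 2.85
eef_pos: [0.5037, -0.3486, 0.0339]
ee_rot: [0.574, 0.819, 0.0, 0.0]
contact_force: [-0.7, 1.6, 4.1]
gripper_width: 0.0498
```

Call:
carry_out(
  steps=[
    [[0,0,-1],0],
    [[0,0,-4],0],
    [[0,0,-8],0],
    [[0,0,-12],0],
    [[0,0,-15],0],
    [[4,1.4,-17],0.05],
    [[8,2.8,-17],0.1],
    [[12,4.3,-17],0.15],
  ],
)

```text
time: 3.65
eef_pos: [0.5027, -0.22, 0.2046]
ee_rot: [0.635, 0.772, 0.0, 0.0]
contact_force: [0.2, -0.1, -4.3]
gripper_width: 0.0497
```

Call:
carry_out(
  steps=[
    [[4.5,1,0],0.05],
    [[8.5,2.2,0],0.1],
    [[12.5,3.3,0],0.15],
    [[15,3.9,0],0.19],
    [[16.7,3.1,0],0.19],
    [[16.7,3.1,0],0.19],
    [[16.7,3.1,0],0.19],
  ],
)

```text
time: 4.35
eef_pos: [0.5004, -0.0516, 0.2037]
ee_rot: [0.704, 0.71, -0.0, 0.0]
contact_force: [-0.1, -1.3, -3.7]
gripper_width: 0.0495
```

Run:
```python
from h import *
s=ctrl.state(); print(s['time'],s['eef_pos'],ang(s),s['contact_force'],s['gripper_width'])
im,d,k=snap('wrist'); save(im,'w2'); print(-k[3].T@k[4])
print(proj([[.502,-.03,.02],[.502,.315,.081],[.502,-.03+.313*.985,.02+.313*.174+.009]],k,True))
```

```text
4.35 [ 0.50037029 -0.05159649  0.20374384] 90.46947137636744 [-0.06717308 -1.3278286  -3.74966135] 0.04953034064851917
[0.50040942 0.02969433 0.34758401]
[[ 278.75712416  166.11674311]
 [ 281.92479248 -158.91242744]
 [ 281.77798033 -138.05081176]]
```

View pics/w2.png

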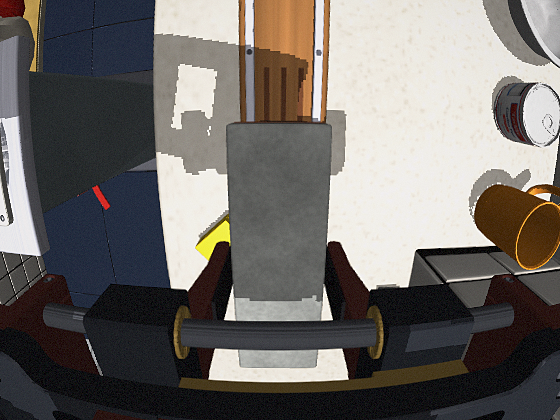

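The view shows the stone gripped at (278,200) with its edges aligned. The bed rails run up at u≈247 and u≈320, rows 0–120. I'll measure the rail line against the stone's edges.

Run:
```python
from h import *
im,d,k=load('wrist'); P=cloud(d,k,True)
hsv=cv2.cvtColor(im,cv2.COLOR_RGB2HSV); o=((hsv[...,0]>4)&(hsv[...,0]<24)&(hsv[...,1]>90))
s0=np.radians(10); 
L=[];Rr=[]
for v in list(range(2,32,2))+list(range(84,116,2)):
    r=np.where(o[v,225:350])[0]+225
    # orange inner run edges: centre run containing 284
    u=284
    a=[x for x in r if x>=252 and x<=314]
    L.append((min(a)-.5,v));Rr.append((max(a)+.5,v))
L=np.array(L);Rr=np.array(Rr); print(L[::4].tolist(),Rr[::4].tolist())
n=np.array([0,-np.sin(s0),np.cos(s0)])
org=np.array([.502,-.030,.020])
for h in (0,.010):
    a=onplane(L,k,org+n*h,n,True);b=onplane(Rr,k,org+n*h,n,True)
    print(h,'w',np.median(b[:,0]-a[:,0]),'yr',a[:,1].min(),a[:,1].max(), 'L',np.polyfit(a[:,1],a[:,0],1),'R',np.polyfit(b[:,1],b[:,0],1)); mid=(a+b)/2; p=np.polyfit(mid[:,1],mid[:,0],1); print('  axis deg',90-np.degrees(np.arctan(p[0])),'x at y=.16',np.polyval(p,.16))
# stone edges at its top (z= TCP-.0339+.025)
zt=ctrl.state()['eef_pos'][2]-.0339+.025
g=cv2.cvtColor(im,cv2.COLOR_RGB2GRAY).astype(int)
A=[];B=[]
for v in range(135,235,6):
    dz=P[v,:,2]; r=np.where(dz[210:345]>zt-.015)[0]+210; A.append((r.min()-.5,v));B.append((r.max()+.5,v))
a=onz(A,k,zt,True);b=onz(B,k,zt,True); print('stone w',np.median(b[:,0]-a[:,0]),'z',np.median(P[150:230,250:310,2]),zt)
mid=(a+b)/2;p=np.polyfit(mid[:,1],mid[:,0],1);print('stone axis',90-np.degrees(np.arctan(p[0])),'x at TCP y',np.polyval(p,-.0516))
v=[np.where(P[40:160,u,2]>zt-.015)[0].min()+40-.5 for u in range(245,315,8)]
print('front end y',onz(np.c_[np.arange(245,315,8),v],k,zt,True)[:,1])
Q=P[0:30,265:305].reshape(-1,3); Q=Q[(Q[:,2]>.02)&(Q[:,2]<.12)];A=np.c_[Q[:,1],np.ones(len(Q))];print('bed z(y)',np.linalg.lstsq(A,Q[:,2],rcond=None)[0],Q[:,1].min(),Q[:,1].max(),np.median(Q[:,2]-(.02+(Q[:,1]+.03)*np.tan(s0))))
```

```text
[[253.5, 2.0], [253.5, 10.0], [253.5, 18.0], [253.5, 26.0], [254.5, 86.0], [254.5, 94.0], [254.5, 102.0], [254.5, 110.0]] [[314.5, 2.0], [313.5, 10.0], [313.5, 18.0], [313.5, 26.0], [312.5, 86.0], [311.5, 94.0], [311.5, 102.0], [311.5, 110.0]]
0 w 0.0548247796868192 yr 0.02328830286731794 0.1305026881128846 L [-0.00552577  0.47836463] R [-0.00346192  0.53295127]
  axis deg 90.25743911228689 x at y=.16 0.5049393673519107
0.01 w 0.05306893407449259 yr 0.023493465504233167 0.1272741496207282 L [-0.00552577  0.4790759 ] R [-0.00346192  0.53191236]
  axis deg 90.25743911228719 x at y=.16 0.5047755379032627
stone w 0.04981774444960829 z 0.19569161557415937 0.1949334621685714
stone axis 90.00937640121352 x at TCP y 0.5007533089920679
front end y [0.02311995 0.02309417 0.04048898 0.02309008 0.02311166 0.04384988
 0.02320215 0.0232712  0.0233563 ]
bed z(y) [0.17399355 0.02726541] 0.10363741424523948 0.13254509215026938 0.0016764284277290716
```

Call:
carry_out(
  steps=[
    [[4.5,0.12,0],0],
    [[9,0.24,0.5],0],
    [[13.5,0.36,2],0],
    [[17.5,0.48,4.5],0],
    [[20.2,0.56,7.5],0],
    [[20.2,0.56,8.5],0],
    [[20.2,0.56,8.5],0],
    [[20.2,0.56,8.5],0],
  ],
)

```text
time: 5.2
eef_pos: [0.5058, 0.1495, 0.119]
ee_rot: [0.705, 0.709, -0.0, 0.0]
contact_force: [1.1, -0.1, -3.8]
gripper_width: 0.0497
```

Run:
```python
from h import *
s=ctrl.state(); print(s['time'],s['eef_pos'],ang(s),s['contact_force'],s['gripper_width'])
im,d,k=snap('wrist'); save(im,'w3')
```

```text
5.2 [0.50575834 0.14952201 0.1189947 ] 90.32605258312826 [ 1.06263425 -0.11979942 -3.76536141] 0.04965557621707035
```

View pics/w3.png

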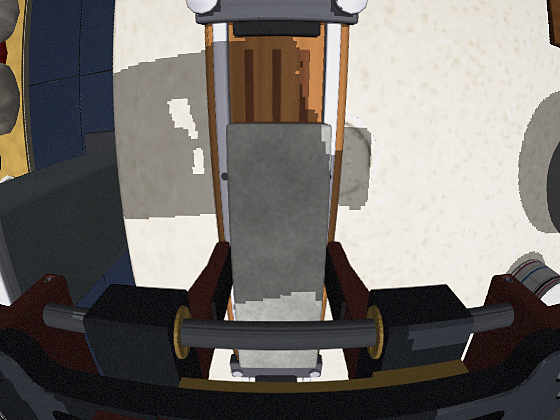

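The stone now hovers over the bed at (278,200). The stop pad's lower edge is at about row 36, with rail inner edges at u≈229 and u≈325. The jaw is visible at rows 360–380.

Run:
```python
from h import *
im,d,k=load('wrist'); P=cloud(d,k,True)
n=np.array([0,-np.sin(np.radians(10)),np.cos(np.radians(10))]); org=np.array([.502,-.036,.021])
hsv=cv2.cvtColor(im,cv2.COLOR_RGB2HSV).astype(int)
for v in (50,80,110): print(v,'L',im[v,222:236].tolist() if v==80 else '', 'S-L',hsv[v,220:238,1].tolist(),'S-R',hsv[v,312:332,1].tolist(),'V-R',hsv[v,312:332,2].tolist())
L=[];Rr=[]
for v in range(44,116,3):
    S=cv2.GaussianBlur(hsv[v:v+1,:,1].astype(np.float32),(3,1),0)[0]
    g=np.diff(S); a=218+np.argmax(g[218:240]); b=310+np.argmin(g[310:334]); L.append((a+.5,v));Rr.append((b+.5,v))
L=np.array(L);Rr=np.array(Rr);print(L[:,0],Rr[:,0])
for h in (0,.01):
    a=onplane(L,k,org+n*h,n,True);b=onplane(Rr,k,org+n*h,n,True)
    mid=(a+b)/2;p=np.polyfit(mid[:,1],mid[:,0],1);print(h,'w',np.median(b[:,0]-a[:,0]),a[[0,-1],1],'axis',90-np.degrees(np.arctan(p[0])),'x@.15',np.polyval(p,.15),'x@.22',np.polyval(p,.22))
zt=ctrl.state()['eef_pos'][2]-.0089
A=[];B=[]
for v in range(135,235,6):
    r=np.where(P[v,215:345,2]>zt-.01)[0]+215; A.append((r.min()-.5,v));B.append((r.max()+.5,v))
a=onz(A,k,zt,True);b=onz(B,k,zt,True);mid=(a+b)/2;p=np.polyfit(mid[:,1],mid[:,0],1);print('stone w',np.median(b[:,0]-a[:,0]),np.median(P[150:230,250:310,2])-zt,'axis',90-np.degrees(np.arctan(p[0])),'x@.15',np.polyval(p,.15),'x@.22',np.polyval(p,.22))
# bed height & pad face
Q=P[50:110,245:300].reshape(-1,3);print('bed',np.polyfit(Q[:,1],Q[:,2],1),Q[:,1].min(),Q[:,1].max(), np.std(Q[:,2]-np.polyval(np.polyfit(Q[:,1],Q[:,2],1),Q[:,1])))
print('col280 V',hsv[20:50,275,2].tolist()); print('y,z',P[20:50:2,275,1:].round(4).tolist())
```

```text
50 L  S-L [9, 17, 19, 16, 16, 19, 19, 26, 46, 140, 164, 150, 150, 141, 150, 154, 160, 145] S-R [155, 152, 156, 154, 157, 155, 154, 149, 153, 155, 153, 161, 62, 61, 16, 19, 2, 2, 3, 3] V-R [198, 198, 203, 199, 195, 197, 197, 197, 195, 194, 207, 162, 58, 46, 114, 225, 246, 240, 239, 239]
80 L [[141, 142, 151], [147, 145, 154], [147, 148, 157], [144, 144, 150], [124, 124, 133], [103, 104, 111], [52, 56, 61], [71, 64, 62], [93, 68, 46], [104, 67, 38], [96, 69, 42], [97, 66, 41], [92, 64, 39], [87, 61, 29]] S-L [17, 12, 17, 15, 16, 10, 17, 18, 38, 32, 129, 162, 143, 147, 147, 170, 176, 154] S-R [156, 152, 149, 150, 158, 152, 156, 152, 150, 151, 159, 52, 51, 21, 17, 4, 2, 3, 3, 2] V-R [199, 205, 205, 200, 198, 201, 198, 195, 197, 202, 216, 59, 55, 121, 234, 246, 242, 239, 239, 241]
110 L  S-L [15, 19, 15, 13, 10, 14, 18, 17, 15, 37, 61, 155, 159, 154, 152, 155, 141, 144] S-R [154, 164, 137, 154, 155, 150, 151, 151, 153, 177, 23, 43, 21, 6, 3, 2, 2, 3, 2, 2] V-R [104, 95, 91, 185, 207, 200, 199, 197, 214, 95, 55, 60, 143, 238, 248, 241, 240, 241, 241, 240]
[228.5 228.5 228.5 228.5 228.5 228
[... 431 characters left out ...]
 axis 90.40791337076598 x@.15 0.5057368219221612 x@.22 0.5052384533051841
stone w 0.04970508771974402 0.00036339511446252526 axis 90.48074873856068 x@.15 0.5070094909708582 x@.22 0.5064221318014597
bed [0.08341963 0.05064877] 0.22989730730890606 0.2651348566494837 0.010704720070753472
col280 V [20, 32, 39, 39, 43, 38, 44, 48, 33, 45, 40, 38, 43, 40, 21, 13, 90, 108, 108, 106, 104, 105, 106, 105, 107, 103, 106, 107, 105, 80]
y,z [[0.2781, 0.0913], [0.2768, 0.0921], [0.2758, 0.0917], [0.2741, 0.0936], [0.2737, 0.091], [0.2722, 0.0924], [0.2716, 0.0904], [0.2703, 0.091], [0.2729, 0.0745], [0.2715, 0.0756], [0.2707, 0.0734], [0.2693, 0.0743], [0.2681, 0.0746], [0.2669, 0.0743], [0.2658, 0.0737]]
```

Call:
carry_out(
  steps=[
    [[0,-0.12,0.5],0],
    [[0,-0.12,1],0],
    [[0,-0.12,1.4],0],
    [[0,-0.12,1.6],0],
    [[0,-0.12,1.8],0],
    [[0,-0.12,2.0],0],
    [[0,-0.12,2.1],0],
    [[0,-0.12,2.1],0],
  ],
)

```text
time: 6.05
eef_pos: [0.5041, 0.1506, 0.0978]
ee_rot: [0.705, 0.71, 0.0, 0.0]
contact_force: [-0.1, -3.0, -1.0]
gripper_width: 0.05
```

Call:
carry_out(
  steps=[
    [[0,0,0.1],0],
    [[0,0,0.2],0],
    [[0,0,0.3],0],
    [[0,0,0.4],0],
    [[0,0,0.5],0],
    [[0,0,0.5],0],
  ],
)

```text
time: 6.65
eef_pos: [0.5041, 0.1508, 0.0926]
ee_rot: [0.705, 0.71, 0.0, 0.0]
contact_force: [-0.2, -2.4, -0.4]
gripper_width: 0.05
```

Pivoting gently at about 3 N. Continuing.

Call:
carry_out(
  steps=[
    [[0,0,0.1],0],
    [[0,0,0.2],0],
    [[0,0,0.3],0],
    [[0,0,0.3],0],
  ],
)

```text
time: 7.05
eef_pos: [0.5039, 0.1508, 0.0895]
ee_rot: [0.705, 0.71, -0.0, -0.0]
contact_force: [0.4, -2.4, 0.1]
gripper_width: 0.0497
```

Call:
carry_out(
  steps=[
    [[0,0,0.05],0],
    [[0,0,0.1],0],
    [[0,0,0.1],0],
  ],
)

```text
time: 7.35
eef_pos: [0.5039, 0.1507, 0.0886]
ee_rot: [0.705, 0.71, -0.0, -0.0]
contact_force: [0.1, -3.2, -0.2]
gripper_width: 0.0499
```

Call:
carry_out(
  steps=[
    [[0,0,0.05],0],
    [[0,0,0.1],0],
    [[0,0,0.1],0],
  ],
)

```text
time: 7.65
eef_pos: [0.5039, 0.1507, 0.0876]
ee_rot: [0.705, 0.71, -0.0, -0.0]
contact_force: [0.6, -3.1, -0.8]
gripper_width: 0.0498
```

Run:
```python
from h import *
s=ctrl.state(); print(s['time'],s['eef_pos'],s['contact_force'],s['ft_torque'])
im,d,k=snap('scene'); P=cloud(d,k)
im2=im[225:310,215:310]; save(cv2.resize(im2,None,fx=6,fy=6,interpolation=cv2.INTER_CUBIC),'s4')
im,d,k=snap('wrist'); P=cloud(d,k,True); Q=P[150:230,255:305].reshape(-1,3); p=np.polyfit(Q[:,1],Q[:,2],1); print('stone top slope deg',np.degrees(np.arctan(p[0])),np.polyval(p,.15),Q[:,1].min(),Q[:,1].max())
```

```text
7.65 [0.50389914 0.15073412 0.08761238] [ 0.58075956 -3.05202682 -0.80056015] [-0.32459147 -0.19181021 -0.0093532 ]
stone top slope deg 15.657762596531448 0.07488381022466115 0.17358462076094844 0.2319802508447602
```

Run:
```python
from h import *
im,d,k=load('wrist'); save(im,'w5'); P=cloud(d,k,True)
for v in range(20,300,12): print(v,np.median(P[v,262:300,1:],axis=0).round(4), im[v,280])
```

```text
20 [0.2709 0.0908] [37 32 38]
32 [0.2693 0.0743] [194 133  77]
44 [0.2633 0.0735] [64 42 28]
56 [0.2574 0.0726] [66 36 26]
68 [0.2516 0.0714] [60 33 24]
80 [0.2457 0.0706] [60 35 23]
92 [0.2398 0.0694] [65 35 28]
104 [0.2338 0.0685] [73 47 35]
116 [0.2278 0.0672] [60 36 22]
128 [0.223  0.0885] [60 60 60]
140 [0.2179 0.0907] [ 99 101  99]
152 [0.2126 0.0903] [85 88 85]
164 [0.207  0.0889] [88 88 88]
176 [0.2014 0.0882] [90 90 87]
188 [0.1956 0.0872] [88 90 88]
200 [0.1896 0.0861] [92 96 93]
212 [0.1833 0.0852] [88 93 88]
224 [0.1769 0.0842] [87 88 85]
236 [0.1701 0.083 ] [100 100  98]
248 [0.1631 0.0819] [100  99 102]
260 [0.1556 0.0807] [104 108 104]
272 [0.1478 0.0794] [100 100  98]
284 [0.1395 0.0781] [96 99 97]
296 [0.1308 0.0768] [165 166 163]
```

View pics/w5.png

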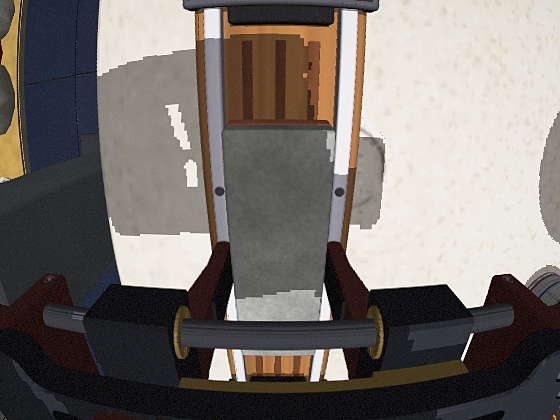

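The stone now lies between the rails, at slope 9.5° and about 25.5 mm over the bed. I'll go 0.6 mm lower, then open and lift.

Call:
carry_out(
  steps=[
    [[0,0,0.06],0],
    [[0,0,0.06],0],
  ],
)

```text
time: 7.95
eef_pos: [0.5039, 0.1507, 0.087]
ee_rot: [0.705, 0.71, -0.0, -0.0]
contact_force: [-0.1, -3.6, 0.4]
gripper_width: 0.0501
```

Call:
carry_out(
  steps=[
    [[0,0,0],0],
    [[0,0,0],0],
    [[0,0,0],0],
    [[0,0,0],0],
    [[0,0,0],0],
  ],
  claw=0.8,
)

```text
time: 8.45
eef_pos: [0.504, 0.1508, 0.0871]
ee_rot: [0.705, 0.71, 0.0, 0.0]
contact_force: [0.6, 0.5, 0.1]
gripper_width: 0.0704
```

Call:
carry_out(
  steps=[
    [[0,0,-2],0],
    [[0,0,-4],0],
    [[-4,0.05,-4],0],
    [[-8,0.1,-4],0],
    [[-10.6,0.1,-4],0],
    [[-10.6,0.1,-4],0],
  ],
)

```text
time: 9.05
eef_pos: [0.5056, 0.0424, 0.1272]
ee_rot: [0.706, 0.708, -0.0, 0.0]
contact_force: [0.1, -0.0, 0.1]
gripper_width: 0.0701
```

Call:
carry_out(
  steps=[
    [[0,0,0],0],
    [[0,0,0],0],
    [[0,0,0],0],
    [[0,0,0],0],
    [[0,0,0],0],
    [[0,0,0],0],
    [[0,0,0],0],
    [[0,0,0],0],
  ],
  claw=0,
)

```text
time: 9.85
eef_pos: [0.5057, 0.0448, 0.1271]
ee_rot: [0.705, 0.71, -0.0, -0.0]
contact_force: [0.4, 0.2, 0.5]
gripper_width: 0.0094
```

Run:
```python
from h import *
s=ctrl.state(); print(s['time'],s['eef_pos'],ang(s),s['contact_force'],s['gripper_width'])
im,d,k=snap('top'); P=cloud(d,k)
im,d,k=snap('wrist'); save(im,'w6'); P=cloud(d,k,True)
for v in range(4,420,8): print(v,np.median(P[v,262:300,1:],axis=0).round(4), im[v,280].tolist(),end=';')
```

```text
9.85 [0.50567714 0.04478835 0.12705443] 90.40332826200891 [0.35149333 0.24207684 0.54363048] 0.009373114742119307
4 [0.1872 0.0855] [151, 155, 148];12 [0.1824 0.0848] [144, 149, 144];20 [0.1778 0.0837] [149, 151, 146];28 [0.173  0.0829] [158, 158, 158];36 [0.1683 0.0821] [168, 167, 162];44 [0.1636 0.0814] [90, 87, 85];52 [0.159  0.0803] [97, 97, 94];60 [0.1542 0.0798] [93, 94, 91];68 [0.1495 0.0788] [90, 92, 87];76 [0.1449 0.0779] [94, 93, 92];84 [0.1401 0.0771] [91, 93, 89];92 [0.1354 0.0762] [79, 80, 82];100 [0.1306 0.0755] [79, 81, 77];108 [0.1258 0.0744] [86, 88, 86];116 [0.1209 0.0737] [87, 89, 87];124 [0.116  0.0729] [90, 89, 87];132 [0.1111 0.0719] [86, 86, 84];140 [0.1061 0.071 ] [84, 87, 82];148 [0.1009 0.0703] [94, 96, 94];156 [0.0958 0.0695] [100, 98, 97];164 [0.0905 0.0682] [103, 104, 100];172 [0.0851 0.0672] [96, 97, 93];180 [0.0797 0.0665] [94, 95, 93];188 [0.0674 0.0389] [99, 65, 37];196 [0.0611 0.038 ] [92, 60, 35];204 [0.0545 0.0368] [92, 61, 28];212 [0.0478 0.0356] [101, 67, 36];220 [0.0409 0.0346] [92, 59, 35];228 [0.0338 0.0332] [150, 106, 61];236 [0.0264 0.0319] [151, 103, 59];244 [0.0552 0.1122] [156, 105, 63];252 [0.0549 0.1215] [17, 19, 22];260 [0.0549 0.1306] [77, 78, 85];268 [0.0548 0.1385] [98, 97, 108];276 [0.0546 0.1457] [93, 93, 98];284 [0.0543 0.152 ] [34, 35, 42];292 [0.0544 0.1585] [154, 114, 78];300 [0.0539 0.1637] [234, 232, 224];308 [0.0519 0.1664] [235, 232, 227];316 [0.0478 0.1661] [235, 231, 225];324 [0.0726 0.2029] [39, 40, 42];332 [0.0719 0.2054] [54, 58, 65];340 [0.0703 0.2068] [62, 64, 66];348 [0.0677 0.2071] [53, 55, 60];356 [-0.1325  0.001 ] [234, 231, 222];364 [-0.1448  0.0018] [233, 230, 222];372 [-0.1468  0.0129] [124, 120, 111];380 [-0.1467  0.0255] [117, 99, 21];388 [0.0633 0.2172] [68, 55, 29];396 [0.0671 0.2229] [22, 21, 22];404 [0.0673 0.2254] [17, 15, 21];412 [0.0671 0.2276] [9, 18, 17];
```

View pics/w6.png

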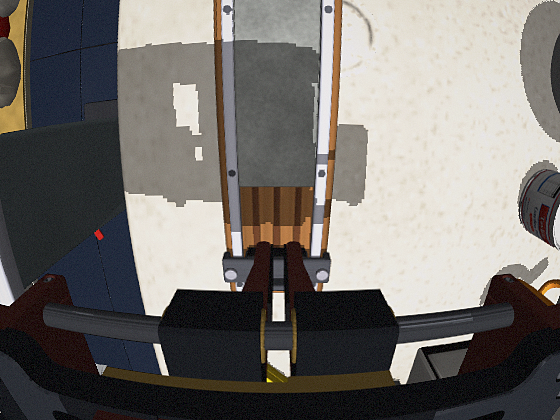

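The stone lies flat on the bed (10.0°) after release, with its lower edge at about row 184, y≈77 mm. The fingers are closing behind it, so I'll go down into the gap and push.

Call:
carry_out(
  steps=[
    [[0,0,2],0],
    [[0,0,4],0],
    [[0,0,5.5],0],
    [[0,0,6.2],0],
    [[0,0,6.2],0],
    [[0,0,6.2],0],
  ],
)

```text
time: 10.55
eef_pos: [0.506, 0.0447, 0.0654]
ee_rot: [0.705, 0.71, 0.0, 0.0]
contact_force: [-0.3, -0.6, 0.7]
gripper_width: 0.0001
```

Call:
carry_out(
  steps=[
    [[0.5,0,-0.09],0],
    [[1,0,-0.18],0],
    [[1.4,0,-0.25],0],
    [[1.7,0,-0.3],0],
    [[2,0,-0.35],0],
    [[2.2,0,-0.39],0],
    [[2.4,0,-0.42],0],
    [[2.6,0,-0.46],0],
  ],
)

```text
time: 11.35
eef_pos: [0.5056, 0.0706, 0.0698]
ee_rot: [0.705, 0.71, -0.0, 0.0]
contact_force: [0.4, -4.7, 0.6]
gripper_width: 0.0006
```

Call:
carry_out(
  steps=[
    [[0.3,0,-0.05],0],
    [[0.6,0,-0.11],0],
    [[0.9,0,-0.16],0],
    [[1.2,0,-0.21],0],
    [[1.5,0,-0.26],0],
    [[1.8,0,-0.32],0],
    [[2.1,0,-0.37],0],
    [[2.4,0,-0.42],0],
  ],
)

```text
time: 12.15
eef_pos: [0.5053, 0.0949, 0.074]
ee_rot: [0.705, 0.71, -0.0, 0.0]
contact_force: [0.4, -5.1, 3.9]
gripper_width: 0.0006
```

Call:
carry_out(
  steps=[
    [[0.15,0,-0.03],0],
    [[0.3,0,-0.05],0],
    [[0.45,0,-0.08],0],
    [[0.6,0,-0.11],0],
    [[0.75,0,-0.13],0],
    [[0.9,0,-0.16],0],
  ],
)

```text
time: 12.75
eef_pos: [0.5053, 0.1038, 0.0756]
ee_rot: [0.705, 0.71, -0.0, 0.0]
contact_force: [0.6, -5.6, 2.4]
gripper_width: 0.0003
```

Call:
carry_out(
  steps=[
    [[0.1,0,-0.02],0],
    [[0.2,0,-0.04],0],
    [[0.3,0,-0.05],0],
    [[0.4,0,-0.07],0],
  ],
)

```text
time: 13.15
eef_pos: [0.5052, 0.1077, 0.0762]
ee_rot: [0.705, 0.71, -0.0, 0.0]
contact_force: [0.1, -5.8, 2.2]
gripper_width: 0.0006
```

Call:
carry_out(
  steps=[
    [[0.05,0,-0.01],0],
    [[0.1,0,-0.02],0],
    [[0.15,0,-0.03],0],
    [[0.15,0,-0.03],0],
  ],
)

```text
time: 13.55
eef_pos: [0.5052, 0.1093, 0.0765]
ee_rot: [0.705, 0.71, -0.0, -0.0]
contact_force: [-0.1, -5.2, 3.6]
gripper_width: 0.0002
```

Call:
carry_out(
  steps=[
    [[0.05,0,-0.01],0],
    [[0.1,0,-0.02],0],
    [[0.1,0,-0.02],0],
  ],
)

```text
time: 13.85
eef_pos: [0.5052, 0.1103, 0.0767]
ee_rot: [0.705, 0.71, -0.0, -0.0]
contact_force: [0.6, -5.0, 2.0]
gripper_width: 0.0002
```

Remaining gap by vision is about 1 mm. Continuing in small steps.

Call:
carry_out(
  steps=[
    [[0.05,0,-0.01],0],
    [[0.1,0,-0.02],0],
    [[0.1,0,-0.02],0],
  ],
)

```text
time: 14.15
eef_pos: [0.5049, 0.1109, 0.0768]
ee_rot: [0.704, 0.71, -0.0, 0.0]
contact_force: [-0.6, -7.1, 1.7]
gripper_width: 0.0008
```

Call:
carry_out(
  steps=[
    [[0.05,0,-0.01],0],
    [[0.1,0,-0.02],0],
    [[0.1,0,-0.02],0],
  ],
)

```text
time: 14.45
eef_pos: [0.5047, 0.1115, 0.0769]
ee_rot: [0.704, 0.71, -0.001, 0.0]
contact_force: [0.2, -9.9, 2.4]
gripper_width: 0.0003
```

Run:
```python
from h import *
im,d,k=snap('wrist'); P=cloud(d,k,True); s=ctrl.state(); print(s['eef_pos'],s['contact_force'])
im,d,k=snap('top'); P=cloud(d,k); save(cv2.resize(im[195:250,145:285],None,fx=5,fy=5,interpolation=cv2.INTER_CUBIC),'t7')
print(im[221,160:190].tolist())
```

```text
[0.5047543  0.11148709 0.07694103] [ -0.52894057 -10.43971874   2.10523524]
[[131, 131, 138], [135, 134, 142], [130, 129, 135], [126, 127, 134], [113, 112, 115], [108, 103, 104], [143, 140, 134], [183, 179, 172], [197, 190, 184], [182, 178, 170], [170, 166, 160], [189, 186, 178], [202, 197, 191], [189, 185, 177], [157, 153, 146], [119, 114, 107], [103, 99, 93], [101, 101, 95], [134, 131, 126], [194, 191, 187], [232, 229, 229], [242, 240, 241], [244, 242, 243], [245, 242, 243], [245, 243, 244], [244, 242, 243], [245, 242, 244], [244, 241, 242], [245, 244, 244], [244, 242, 243]]
```

View pics/t7.png

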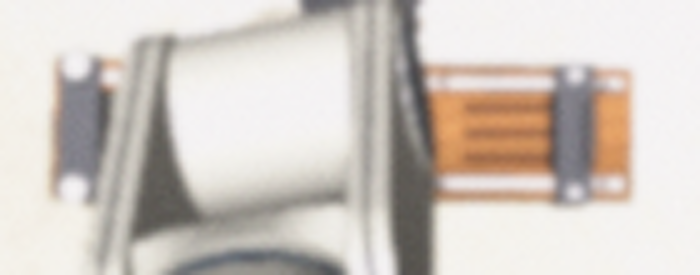

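The top view has the stone hidden by the arm, and the jaw is still at its low end at u≈575 (crop). The force rose from 5 to 10 N over the last 1 mm, so the stone bears on the pad with about 5 N. Now I'll back off and go behind the jaw.

Call:
carry_out(
  steps=[
    [[-0.5,0,0],0],
    [[-2,0,0],0],
    [[-2.5,0,-3],0],
    [[-3,0,-6],0],
    [[-7,0,-6],0],
    [[-11,0,-6],0],
    [[-15,0,-6],0],
    [[-16.2,0,-6],0],
  ],
)

```text
time: 15.35
eef_pos: [0.5062, -0.0528, 0.1372]
ee_rot: [0.706, 0.709, 0.0, 0.0]
contact_force: [0.6, 0.1, -0.8]
gripper_width: 0.0007
```

Run:
```python
from h import *
s=ctrl.state(); print(s['time'],s['eef_pos'],ang(s),s['contact_force'],s['gripper_width'])
im,d,k=snap('wrist'); save(im,'w8'); P=cloud(d,k,True)
for v in range(4,290,8): print(v,np.median(P[v,274:300,1:],axis=0).round(4), im[v,285].tolist(),end=';')
im,d,k=load('top')
```

```text
15.35 [ 0.5062259  -0.0527853   0.13721527] 90.23918047386715 [ 0.6269382   0.12399182 -0.80035517] 0.000650679849197739
4 [0.106  0.0461] [174, 116, 73];12 [0.1001 0.0446] [174, 121, 73];20 [0.0942 0.0435] [180, 118, 71];28 [0.088  0.0427] [178, 121, 72];36 [0.0822 0.0413] [179, 122, 72];44 [0.0762 0.0403] [180, 121, 72];52 [0.0702 0.0396] [171, 116, 65];60 [0.0643 0.0385] [99, 65, 40];68 [0.0584 0.0372] [101, 65, 37];76 [0.0524 0.0363] [101, 66, 37];84 [0.0464 0.0353] [98, 64, 32];92 [0.0404 0.0339] [98, 64, 32];100 [0.0343 0.0335] [101, 71, 42];108 [0.0282 0.032 ] [100, 67, 38];116 [0.022  0.0311] [94, 64, 34];124 [0.0163 0.039 ] [0, 3, 3];132 [0.0108 0.0457] [48, 46, 54];140 [0.0049 0.0451] [49, 51, 53];148 [-0.0011  0.0442] [46, 48, 52];156 [-0.0068  0.0453] [25, 25, 27];164 [-0.0118  0.0511] [36, 37, 46];172 [-0.0233  0.0227] [98, 68, 41];180 [-0.0302  0.0219] [96, 59, 33];188 [-0.0422  0.001 ] [142, 137, 130];196 [-0.0496  0.0009] [141, 137, 129];204 [-0.057   0.0011] [233, 229, 222];212 [-0.0647  0.0008] [233, 226, 218];220 [-0.0723  0.0011] [234, 231, 229];228 [-0.0803  0.0008] [234, 229, 222];236 [-0.0884  0.0006] [233, 231, 230];244 [-0.0425  0.1219] [40, 19, 22];252 [-0.0425  0.132 ] [40, 22, 21];260 [-0.0425  0.141 ] [39, 23, 16];268 [-0.0422  0.1496] [43, 25, 24];276 [-0.0423  0.1569] [35, 4, 8];284 [-0.0423  0.1637] [35, 3, 5];
```

View pics/w8.png

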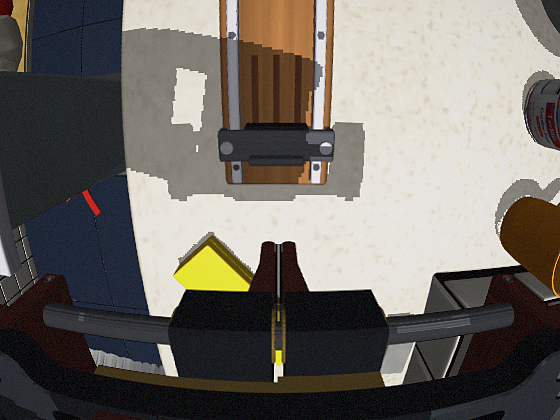

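The jaw is at rows 128–165. The back of its plate top is at y≈-14 mm and the board's low end is at y≈-35 mm. The yellow stone, at (215,260), is clear of the fingers. Lowering behind the plate.

Call:
carry_out(
  steps=[
    [[0,0,3],0],
    [[0,0,6],0],
    [[0,0,8],0],
    [[0,0,8.8],0],
    [[0,0,8.8],0],
    [[0,0,8.8],0],
  ],
)

```text
time: 16.0
eef_pos: [0.5068, -0.0494, 0.0496]
ee_rot: [0.704, 0.71, 0.0, 0.0]
contact_force: [0.2, -0.2, -0.3]
gripper_width: 0.0007
```

Call:
carry_out(
  steps=[
    [[0.6,0,-0.1],0],
    [[1.2,0,-0.2],0],
    [[1.8,0,-0.31],0],
    [[2.2,0,-0.38],0],
    [[2.5,0,-0.43],0],
    [[2.8,0,-0.48],0],
    [[3.1,0,-0.54],0],
    [[3.4,0,-0.59],0],
  ],
)

```text
time: 16.8
eef_pos: [0.5063, -0.0164, 0.055]
ee_rot: [0.704, 0.71, -0.0, 0.001]
contact_force: [-0.0, -7.8, -0.4]
gripper_width: 0.0003
```

Call:
carry_out(
  steps=[
    [[0.5,0,-0.09],0],
    [[1,0,-0.18],0],
    [[1.5,0,-0.26],0],
    [[2,0,-0.35],0],
    [[2.5,0,-0.44],0],
    [[3,0,-0.53],0],
    [[3.5,0,-0.62],0],
    [[4,0,-0.7],0],
  ],
)

```text
time: 17.6
eef_pos: [0.5062, 0.0236, 0.0621]
ee_rot: [0.705, 0.71, -0.0, 0.001]
contact_force: [1.2, -8.3, -0.5]
gripper_width: 0.0005
```

Call:
carry_out(
  steps=[
    [[0.5,0,-0.09],0],
    [[1,0,-0.18],0],
    [[1.5,0,-0.26],0],
    [[2,0,-0.35],0],
    [[2.5,0,-0.44],0],
    [[3,0,-0.53],0],
    [[3.5,0,-0.62],0],
    [[4,0,-0.7],0],
  ],
)

```text
time: 18.4
eef_pos: [0.5061, 0.0636, 0.0691]
ee_rot: [0.705, 0.71, -0.0, 0.001]
contact_force: [1.8, -7.8, -0.3]
gripper_width: 0.0011
```

Call:
carry_out(
  steps=[
    [[0.25,0,-0.04],0],
    [[0.5,0,-0.09],0],
    [[0.75,0,-0.13],0],
    [[1,0,-0.18],0],
    [[1.2,0,-0.21],0],
    [[1.4,0,-0.25],0],
  ],
)

```text
time: 19.0
eef_pos: [0.5061, 0.0775, 0.0716]
ee_rot: [0.705, 0.71, 0.0, 0.001]
contact_force: [2.3, -7.3, -0.7]
gripper_width: 0.0004
```

Call:
carry_out(
  steps=[
    [[0.1,0,-0.02],0],
    [[0.2,0,-0.04],0],
    [[0.3,0,-0.05],0],
    [[0.3,0,-0.05],0],
  ],
)

```text
time: 19.4
eef_pos: [0.5061, 0.0805, 0.0721]
ee_rot: [0.705, 0.71, 0.0, 0.001]
contact_force: [2.0, -6.0, -0.1]
gripper_width: 0.0005
```

Now 1 mm steps, watching the force.

Call:
carry_out(
  steps=[
    [[0.1,0,-0.02],0],
    [[0.2,0,-0.04],0],
    [[0.2,0,-0.04],0],
  ],
)

```text
time: 19.7
eef_pos: [0.5061, 0.0825, 0.0725]
ee_rot: [0.705, 0.71, 0.0, 0.001]
contact_force: [2.5, -6.0, -0.1]
gripper_width: 0.0002
```

Call:
carry_out(
  steps=[
    [[0.05,0,-0.01],0],
    [[0.1,0,-0.02],0],
    [[0.1,0,-0.02],0],
  ],
)

```text
time: 20.0
eef_pos: [0.5061, 0.0831, 0.0726]
ee_rot: [0.704, 0.71, -0.0, 0.001]
contact_force: [2.5, -9.2, -1.7]
gripper_width: 0.0006
```

Call:
carry_out(
  steps=[
    [[0.05,0,-0.01],0],
    [[0.1,0,-0.02],0],
    [[0.1,0,-0.02],0],
  ],
)

```text
time: 20.3
eef_pos: [0.5061, 0.0837, 0.0727]
ee_rot: [0.704, 0.71, -0.0, 0.001]
contact_force: [4.7, -12.5, -2.9]
gripper_width: 0.0004
```

Call:
carry_out(
  steps=[
    [[0.05,0,-0.01],0],
    [[0.1,0,-0.02],0],
    [[0.1,0,-0.02],0],
  ],
)

```text
time: 20.6
eef_pos: [0.5061, 0.0844, 0.0729]
ee_rot: [0.704, 0.71, -0.001, 0.001]
contact_force: [3.7, -15.7, -2.9]
gripper_width: 0.0006
```

Call:
carry_out(
  steps=[
    [[0.04,0,-0.01],0],
    [[0.08,0,-0.01],0],
    [[0.08,0,-0.01],0],
  ],
)

```text
time: 20.9
eef_pos: [0.5061, 0.0848, 0.0729]
ee_rot: [0.704, 0.71, -0.001, 0.001]
contact_force: [5.0, -16.3, -2.5]
gripper_width: 0.0004
```

Call:
carry_out(
  steps=[
    [[-0.2,0,0],0],
    [[-0.6,0,0],0],
    [[-2,0,0],0],
    [[-3,0,-3],0],
    [[-3.5,0,-8],0],
    [[-4.5,0,-13],0],
    [[-8,0,-17],0],
    [[-10,0,-20],0],
  ],
)

```text
time: 21.7
eef_pos: [0.506, -0.0145, 0.2756]
ee_rot: [0.704, 0.71, 0.001, 0.001]
contact_force: [0.6, 0.0, 0.1]
gripper_width: 0.0005
```

Run:
```python
from h import *
s=ctrl.state(); print(s['time'],s['eef_pos'],s['contact_force'])
im,d,k=snap('wrist'); save(im,'w9'); P=cloud(d,k,True); hsv=cv2.cvtColor(im,cv2.COLOR_RGB2HSV)
for v in range(0,200,4): print(v,np.median(P[v,272:290,1:],axis=0).round(4).tolist(), im[v,280].tolist(),end=';')
```

```text
21.7 [ 0.50598594 -0.01449603  0.27556021] [0.64114365 0.03786726 0.12040532]
0 [0.1818, 0.0845] [161, 165, 160];4 [0.1774, 0.0839] [153, 154, 151];8 [0.1732, 0.0827] [164, 168, 164];12 [0.1689, 0.0818] [167, 168, 165];16 [0.1646, 0.0813] [167, 166, 163];20 [0.1603, 0.0805] [161, 162, 157];24 [0.1559, 0.0804] [157, 160, 155];28 [0.1517, 0.0792] [172, 173, 169];32 [0.1474, 0.0786] [170, 171, 167];36 [0.1434, 0.0768] [175, 178, 173];40 [0.139, 0.077] [165, 171, 165];44 [0.1348, 0.0759] [175, 178, 173];48 [0.1305, 0.0757] [172, 176, 172];52 [0.1263, 0.0748] [162, 161, 159];56 [0.1221, 0.0735] [28, 32, 30];60 [0.119, 0.0652] [52, 52, 62];64 [0.1147, 0.0641] [51, 50, 53];68 [0.1103, 0.0635] [52, 56, 58];72 [0.1059, 0.0629] [50, 50, 56];76 [0.1008, 0.0693] [40, 42, 47];80 [0.0964, 0.0705] [44, 48, 55];84 [0.0941, 0.0432] [123, 89, 54];88 [0.0894, 0.0431] [119, 81, 47];92 [0.0848, 0.0418] [118, 81, 53];96 [0.0802, 0.0411] [119, 78, 50];100 [0.0756, 0.0405] [113, 74, 48];104 [0.0709, 0.04] [115, 77, 44];108 [0.0663, 0.0386] [126, 85, 51];112 [0.0616, 0.0375] [113, 73, 43];116 [0.0568, 0.037] [112, 77, 43];120 [0.0521, 0.0364] [114, 78, 47];124 [0.0473, 0.0353] [107, 75, 46];128 [0.0426, 0.0349] [112, 79, 45];132 [0.0377, 0.0336] [112, 75, 45];136 [0.0329, 0.0333] [112, 76, 43];140 [0.028, 0.0323] [111, 73, 42];144 [0.0232, 0.0318] [105, 71, 43];148 [0.0181, 0.0304] [105, 72, 43];152 [0.0132, 0.0298] [108, 76, 44];156 [0.0081, 0.0288] [103, 72, 45];160 [0.003, 0.0274] [98, 64, 37];164 [-0.0022, 0.0263] [188, 126, 72];168 [-0.0073, 0.0255] [191, 131, 76];172 [-0.0125, 0.0246] [186, 128, 74];176 [-0.0177, 0.0238] [207, 142, 89];180 [-0.0232, 0.0227] [202, 136, 78];184 [-0.0284, 0.022] [204, 139, 87];188 [-0.0389, 0.001] [221, 208, 191];192 [-0.0444, 0.001] [242, 240, 233];196 [-0.0499, 0.0011] [241, 239, 238];
```

View pics/w9.png

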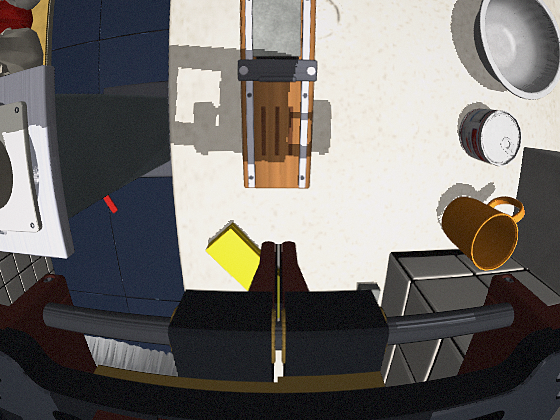

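The jaw is up against the stone's lower end (rows 56–80), and the stone lies flat with its top at about 10°. I'll clear the arm and check the upper end from above.

Call:
carry_out(
  steps=[
    [[-5,0,0],0],
    [[-10,0,0],0],
    [[-15,0,0],0],
    [[-20,0,0],0],
    [[-23,0,0],0],
    [[-23,0,0],0],
  ],
)

```text
time: 22.35
eef_pos: [0.5071, -0.2467, 0.2727]
ee_rot: [0.706, 0.708, -0.0, 0.0]
contact_force: [-0.1, -0.0, -0.1]
gripper_width: 0.0006
```

Run:
```python
from h import *
print(ctrl.state()['time'])
a=load('scene')
im0=cv2.imread('pics/top0.png')[...,::-1]
im,d,k=snap('top'); sc,_,ks=snap('scene')
A=cv2.resize(im[195:250,145:285],None,fx=5,fy=5,interpolation=cv2.INTER_CUBIC)
B=cv2.resize(sc[225:310,215:330],(430,318),interpolation=cv2.INTER_CUBIC)
save(np.vstack([A,np.pad(B,((0,0),(0,270),(0,0)))]),'f10')
for n,(y0,y1,x0,x1) in {'bowl':(180,228,412,460),'dress':(170,190,312,350),'shears':(195,266,105,145)}.items():
    D=np.abs(im[y0:y1,x0:x1].astype(int)-im0[y0:y1,x0:x1]); print(n,D.mean().round(1),(D.max(2)>60).sum())
```

```text
22.35
bowl 7.7 114
dress 9.3 43
shears 1.0 0
```

View pics/f10.png

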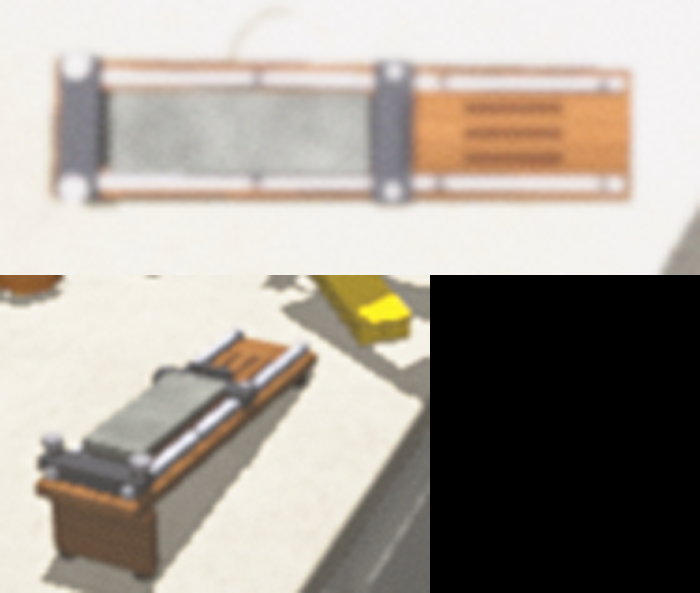

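The stone sits flat between the rails, from the stop pad (u≈108) to the jaw (u≈372). The scissors are unchanged. The bowl and dressing-stone areas differ slightly from the first picture, probably from arm shadow; the arm never went near them. Handing in.

```bash
python3 -c "
from h import *
print(ctrl.hand_in(), ctrl.state()['time'])"
```

```text
the job is handed in; nothing more can be done
the job is handed in; nothing more can be done
```

The whetstone is clamped on the sloping holder and I have handed the job in, at about 22 s of the 58 s allowed. No verdict was reported.

- **Laying it down:** I gripped the grey stone across its width and lowered it between the rails. It pivoted gently onto the slope at about 3 N, and I let go once it lay flat.
- **Against the stop:** I pushed it up slowly with closed fingers. The force rose from about 5 N to 10 N over the last millimetre, so about 5 N bore on the rubber pad.
- **Nipping it:** I slid the jaw up about 110 mm behind it. The push rose from about 6–8 N of drag to about 17 N, which I estimate left 7–8 N on the pad. I then backed the arm away.

**Last checks:**
- **Seating:** The stone was flat at about 10° between the rails, with the jaw on its lower end. No gap showed at the stop at the camera's roughly 3 mm per pixel.
- **Robot:** It was clear of everything.
- **Other items:** The scissors' picture was unchanged. The areas around the bowl and dressing stone differed a little, which I put down to the arm's shadow; I did not measure their positions again.
- **Disagreements:** The top and wrist cameras differed by 3–5 mm on positions, so I aligned the stone to the rails in the wrist view. A sideways force of up to 5 N also appeared while pushing the jaw and went away on release.

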